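# Put the tinsmith's tools back on their outlines

### The job

Tidy the tinsmith's bench: lay the hammer, the pliers, the round doming block and the square bench block each on the plywood rest that bears its own outline. Each must lie flat on its rest and cover its outline neatly, turned the way the outline shows, with the hammer's head and the pliers' jaws at the matching end. Leave all four lying still and let go of.

Things in the scene. Friction and masses are not known exactly. Their poses are not given: they have to be found in the camera images.
- hammer: stubby hammer lying flat, 130 mm long, about 0.34 kg (balance point near x = +37 mm). Wooden handle 24 mm wide and 24 mm high from x = -65 to +41 mm (grip it across y, close to the head); steel head from +41 to +65 mm, 66 mm wide in y, 24 mm high. Origin: centre of the underside, midway along its length; x points to the head, z up.
- hammer_head (a point): centre of the hammer's head, 53 mm along the hammer's x from its origin and 12 mm up
- pliers: small closed rigid pliers lying flat, 130 mm long, 14 mm thick, about 0.16 kg: dark steel joint and jaws, two orange grips. Origin: centre of the underside, midway along its length; x points to the jaws, z up. Joint: flat-sided block 26 mm wide in y, x = +4 to +34 mm (grip it here, near the balance point); jaws 20 mm wide, on to +65 mm; grips back to -65 mm, 50 mm across.
- pliers_jaws (a point): middle of the pliers' jaws, 49 mm along the pliers' x from its origin and 7 mm up
- dome: round steel doming block, 56 mm diameter, 30 mm high: straight sides for the lower 18 mm, rounded top; about 0.42 kg. Origin: centre of its underside, z up.
- block: square dark steel bench block, 56 x 56 mm, 24 mm high, about 0.58 kg. Origin: centre of its underside; x and y along its sides, z up.
- rest_hammer: fixed plywood slab, 140 x 84 mm, 10 mm thick (its top is 10 mm above the table), flush in its top the dark outline of the hammer. Origin: centre of its underside, directly below the centre of the outline. x points to the head end of the outline.
- rest_pliers: fixed plywood slab, 140 x 84 mm, 10 mm thick (its top is 10 mm above the table), flush in its top the dark outline of the pliers. Origin: centre of its underside, directly below the centre of the outline. x points to the jaw end of the outline.
- rest_dome: fixed plywood slab, 84 x 84 mm, 10 mm thick (its top is 10 mm above the table), flush in its top the dark outline of the round doming block (a 60 mm disc). Origin: centre of its underside, directly below the centre of the outline.
- rest_block: fixed plywood slab, 84 x 84 mm, 10 mm thick (its top is 10 mm above the table), flush in its top the dark outline of the square bench block (a 60 mm square). Origin: centre of its underside, directly below the centre of the outline. x and y along its sides.
Mind the look-alikes: they are no part of the job. What is shaped like the block but red or turquoise is not meant.

How it is judged:
At the end, for the whole second after the job is handed in: Each tool lies flat (0.1 rad, underside within 4 mm of the top) and still on the rest with its own outline, origins within 12 mm horizontally; hammer, pliers and square block (by any side) turned within 0.2 rad of it, head and jaws at the matching end (horizontal distance between hammer and rest_hammer below 0.012 m and z of hammer in the frame of rest_hammer between 0.006 and 0.014 m and angle between each of hammer, pliers, dome, block's own z axis and vertical below 0.1 rad and linear speed of each of hammer, pliers, dome, block below 0.02 m/s and angular speed of each of hammer, pliers, dome, block below 0.2 rad/s and horizontal distance between pliers and rest_pliers below 0.012 m and z of pliers in the frame of rest_pliers between 0.006 and 0.014 m and horizontal distance between dome and rest_dome below 0.012 m and z of dome in the frame of rest_dome between 0.006 and 0.014 m and horizontal distance between block and rest_block below 0.012 m and z of block in the frame of rest_block between 0.006 and 0.014 m and angle between the x axis of hammer and the x axis of rest_hammer, either way round below 0.2 rad and x of hammer_head in the frame of rest_hammer above 0.02 m and angle between the x axis of pliers and the x axis of rest_pliers, either way round below 0.2 rad and x of pliers_jaws in the frame of rest_pliers above 0.02 m and (angle between the x axis of block and the x axis of rest_block, either way round below 0.2 rad or angle between the x axis of block and the y axis of rest_block, either way round below 0.2 rad)); the robot touches nothing.
It also fails if it takes over 115 s, if anything falls off the work surface, if the arm or the gripper's body presses on something with over 40 N, if the wrist force passes 120 N, or if a joint passes its speed limit or range.

### The arm

A 7-joint arm with a two-finger parallel gripper is mounted at the origin on the work surface. World frame = base frame: x ahead of the robot, y to its left, z up, the work surface at z = 0. Lengths are in m, angles in rad, forces in N, time in s.
With the tool pointing down it reaches from about 0.35 to 0.9 m from the base axis. Payload 7.2 kg.
Tool frame: the origin (TCP) lies at the very end of the fingers, on their centre line; the grasp point (between the pads) lies 19 mm behind it; z points along the fingers, y is the line along which they close (so a half turn about z gives the same grasp; the last joint's range is limited). The gripper opens to 88 mm and grips with 3 to 60 N. Pads are 20 mm wide; open, the fingers measure 115 mm over their backs; the gripper's body (75 mm by 178 mm) begins 61 mm behind the grasp point.
Start: joints at [1.174, 0.411, -0.013, 1.596, 0.006, 1.134, -0.082], TCP at [0.202, -0.592, 0.223] pointing down, gripper open.
Joint ranges: [-2.95, 2.95], [-0.29, 1.99], [-1.47, 1.44], [0.14, 2.54], [-1.03, 4.17], [0.13, 1.85], [-2.86, 2.86]. Speed limits (rad/s): [2.39, 2.39, 3.01, 3.01, 3.14, 3.14, 3.14].

### API

Orientations are given as [roll, pitch, yaw] about the fixed x, y, z axes, in that order (R = Rz(yaw) Ry(pitch) Rx(roll)).
In Python, from plant import read_state, capture, camera_model, job_done, spot_in, silhouettes, spot_point gives the robot as it stands.
- The arm moves only by the shell command python3 -m crank 'ROWS' [FORCE]. ROWS is text: rows parted by semicolons, each of 7 numbers parted by spaces: the turn, a rotation vector about the tool's x, y, z in units of 6 degrees (1.0 is 6 degrees), then the shift along the tool's x, y, z in units of 40 mm (1.0 is 40 mm), then the opening, from 0 (shut) to 1 (fully open). A call has 1 to 8 rows; each row shifts and turns the commanded pose from where the row before left it, along the tool's axes as they then stand; what a row does not reach is not made up. A row lasts 1/12 s, in which the tool goes at most 41.7 mm and 7.16 degrees, less where a joint would pass 70% of its speed; a pose out of reach is approached as far as the arm can. A call is refused whole if a number of a shift passes 1 or a number of a turn 1, either way. A call with a gripper value outside its range is refused whole. The fingers move at their own pace and stop on an object; FORCE is the grip in N (left out, the last holds). Time passes only in rows, so rows that do not move let the fingers close. It gives the time, the measured TCP pose, the force, the opening and the grip force at its end, in the units of the state.
- read_state(): the state, without advancing time (a new reading comes with each control period).
- capture(name): name is "scene" or "side" or "wrist"; returns (picture, depth): 400x640x3 uint8, red, green, blue; 400x640 float32, m along the optical axis (not along the pixel's ray), 0 where there is no reading.
- camera_model(name): a dict with "fovy" (degrees; the focal length in pixels is half the picture's height over the tangent of half this angle, whatever the lens; pixels are square), "cx", "cy" (the principal point, pixels), "world_from_camera" (4x4, takes a point from camera to world coordinates). Camera axes: x right, y up, looking along -z (the intrinsics and any distortion apply to the point x, -y, -z); pixel columns grow to the right and rows downward; lengths in m; the calibration is good to about 2 mm. The wrist camera is an equidistant fisheye: a pixel r from the principal point sees the ray r / f radians off the axis. A picture is of the moment at which its call begins: read the wrist's pose just before it. camera_model takes no time and is no camera call; for the wrist camera it gives the pose at the moment of the call.
- job_done(): hands the job in; it is judged then, once.
Trained networks look in the newest picture that a camera, given by its name, has taken for a name from the list of things; names that differ only in an ending like _2 or _b are one class to them, and where a whole thing is asked for, a point or a joint stands for the part that bears it (a point fixed in the world has none). Each returns a list of dicts, best first, with "p" (0 to 1); they miss things now and then, are a little off and sometimes report something else, mostly with a low value. They report only what shows in the picture. A call takes as long as a camera call. They do not tell look-alikes from the thing itself.
- spot_in(query, camera): "location" ([row, column] in pixels, amid what is visible of it).
- silhouettes(query, camera): "pixels" (400x640 bool, what is visible of it) and "location" ([row, column] in pixels, amid what is visible of it).
- spot_point(query, camera): "location" ([row, column] in pixels: a listed point, or the origin of a listed thing).
The state is a dict: "t": time; "qpos": joint angles; "qd": joint speeds; "tau": joint torques, N m; "ee_pos": TCP position; "tool_rot": TCP orientation; "ft_force": force on the tool from outside, world axes, zero at the start; "wrist_torque": the same for the moment, N m; "grip_width": opening from 0.0 (shut) to 1.0 (fully open); "grip_force": force on a finger pad.
Only numpy, scipy, OpenCV 4.12 (cv2) and the standard library are available. Lean on these libraries where they do the work, as an engineer would, in place of code of your own. Each camera call takes 0.05 s, during which the arm holds its last target. There are 200 camera calls.

## Working session

There is one attempt and no reset: what is moved stays moved. The work goes in short steps, Python scripts to look and compute and a shell command to move; the robot and the scene stay as the last step left them, time stands still between calls to the robot, and variables do not carry over. Pictures are saved under pics/ and viewed, at most 14 in all, crops included, and the job is handed in when it is done.

```bash
ls; mkdir -p pics
cat > h.py <<'E'
import numpy as np, cv2
from plant import *
def snap(n):
    m=camera_model(n); p,d=capture(n); return p,d,m
def save(p,f): cv2.imwrite('pics/'+f,cv2.cvtColor(p,cv2.COLOR_RGB2BGR))
def world(m,d,r,c,name=''):
    """pixels+depth -> world"""
    r=np.atleast_1d(r).astype(float);c=np.atleast_1d(c).astype(float)
    z=d[np.round(r).astype(int),np.round(c).astype(int)]
    return ray(m,r,c,z)
def ray(m,r,c,z):
    f=200/np.tan(np.radians(m['fovy'])/2)
    x=(c-m['cx'])/f*z; y=-(r-m['cy'])/f*z
    P=np.stack([x,y,-z,np.ones_like(z)],-1)
    return (P@np.array(m['world_from_camera']).T)[:,:3]
def onplane(m,r,c,h):
    r=np.atleast_1d(r).astype(float);c=np.atleast_1d(c).astype(float)
    o=np.array(m['world_from_camera'])[:3,3]
    v=ray(m,r,c,np.ones_like(r))-o
    return o+v*((h-o[2])/v[:,2])[:,None]
E
python3 - <<'E'
from h import *
s=read_state();print({k:np.round(v,3) for k,v in s.items()})
for n in ['scene','side','wrist']:
    p,d,m=snap(n);save(p,n+'0.png');print(n,m['fovy'],m['cx'],m['cy'],np.round(m['world_from_camera'],3).tolist(),[k for k in m])
    if n!='wrist':
        for q in ['hammer','pliers','dome','block','rest_hammer','rest_pliers','rest_dome','rest_block']:
            print(q,[(np.round(o['location']).tolist(),round(o['p'],2),np.round(world(m,d,*o['location'])[0],3).tolist()) for o in silhouettes(q,n)[:4]])
E
```

```text
pics
{'t': np.float64(0.0), 'qpos': array([ 1.174,  0.412, -0.013,  1.597,  0.006,  1.134, -0.082]), 'qd': array([ 0.001,  0.001,  0.001, -0.001, -0.   ,  0.   , -0.002]), 'tau': array([-0.0000e+00, -5.8795e+01,  6.4200e-01, -2.9108e+01, -5.4000e-02,
        1.8000e-02,  0.0000e+00]), 'ee_pos': array([ 0.202, -0.591,  0.222]), 'tool_rot': array([-3.14 ,  0.   ,  0.329]), 'ft_force': array([ 0.223, -0.312,  0.216]), 'wrist_torque': array([-0.034,  0.031,  0.028]), 'grip_force': np.float64(0.0), 'grip_width': np.float64(1.002)}
scene 42.09757059765431 332.723624453364 197.65103057791416 [[-0.834, -0.444, 0.328, 0.911], [0.552, -0.666, 0.502, 0.56], [-0.004, 0.6, 0.8, 0.916], [0.0, 0.0, 0.0, 1.0]] ['fovy', 'cx', 'cy', 'world_from_camera']
hammer [([328.0, 366.0], 0.72, [0.656, 0.278, 0.019])]
pliers [([103.0, 303.0], 0.84, [0.436, -0.3, 0.01])]
dome [([291.0, 472.0], 0.66, [0.448, 0.331, 0.028])]
block [([135.0, 197.0], 0.81, [0.71, -0.33, 0.026]), ([172.0, 216.0], 0.77, [0.723, -0.202, 0.026]), ([141.0, 246.0], 0.55, [0.622, -0.248, 0.026])]
rest_hammer [([158.0, 341.0], 0.82, [0.459, 
[... 567 characters left out ...]
[252.0, 233.0], 0.37, [0.633, 0.268, 0.017])]
dome [([311.0, 274.0], 0.69, [0.424, 0.33, 0.03])]
block [([163.0, 370.0], 0.6, [0.596, -0.252, 0.026]), ([157.0, 334.0], 0.6, [0.703, -0.207, 0.026]), ([143.0, 357.0], 0.58, [0.699, -0.321, 0.026])]
rest_hammer [([212.0, 382.0], 0.94, [0.442, -0.097, 0.011])]
rest_pliers [([219.0, 290.0], 0.66, [0.614, 0.086, 0.011])]
rest_dome [([257.0, 333.0], 0.93, [0.44, 0.116, 0.009])]
rest_block [([186.0, 327.0], 0.78, [0.635, -0.092, 0.009])]
wrist 65.70646984690485 319.439003829727 200.70149974683676 [[0.323, 0.915, 0.242, 0.268], [-0.946, 0.312, 0.083, -0.57], [0.001, -0.256, 0.967, 0.385], [0.0, 0.0, 0.0, 1.0]] ['fovy', 'cx', 'cy', 'world_from_camera']
```

View pics/scene0.png

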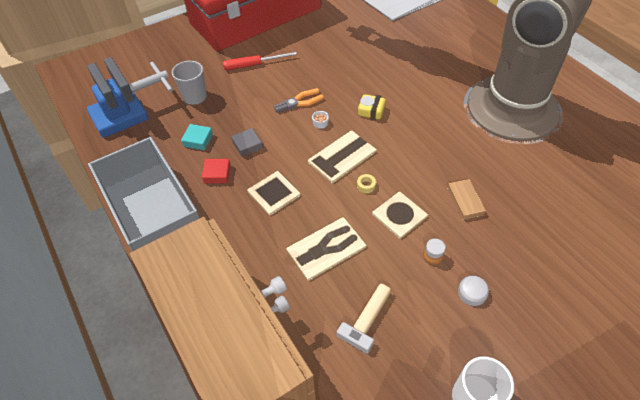

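View pics/side0.png

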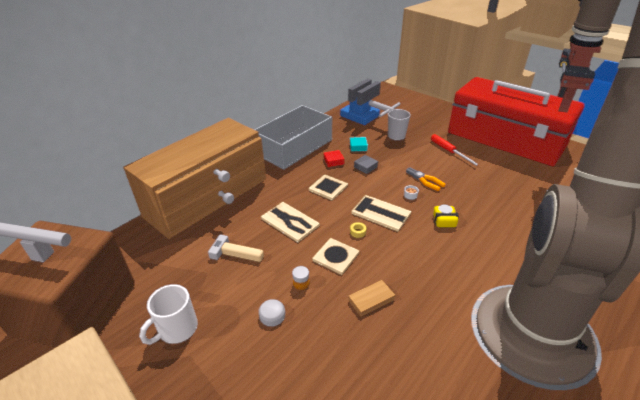

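The scene picture shows the hammer at (320,365) with its head at (337,355), pliers at (100,303) with jaws at (106,282), dome at (290,473), and the dark block at (141,246) beside the red and turquoise decoys. The rests are at (157,341) for the hammer (head end at left, (163,325)), (247,326) for the pliers (jaws at (258,305)), (213,400) for the dome and (193,275) for the block. The side view agrees.

```bash
cat > fit.py <<'E'
from h import *
Z={'hammer':(.019,.03),'pliers':(.009,.02),'dome':(.006,.04),'block':(.02,.03),'rest':(.006,.014)}
def fit(P):
    q=(P[:,:2]*1000).astype(np.float32); (c,s,a)=cv2.minAreaRect(q)
    if s[0]<s[1]: a+=90; s=s[::-1]
    return np.round(c,1),np.round(s,1),round((a+90)%180-90,1)
E
python3 - <<'E'
from fit import *
names=['hammer','pliers','dome','block','rest_hammer','rest_pliers','rest_dome','rest_block']
for n in ['scene','side']:
    p,d,m=snap(n)
    for q in names:
        o=silhouettes(q,n)
        if q=='block': o=sorted(o,key=lambda o:p[o['pixels']].std(1).mean() if o['p']>.3 else 999)
        if not o: print(n,q,'none');continue
        k=o[0]['pixels'].astype(np.uint8)
        k2=cv2.dilate(k,np.ones((5,5)))
        r,c=np.nonzero(k2); P=world(m,d,r,c)
        lo,hi=Z['rest' if 'rest' in q else q]; g=(P[:,2]>lo)&(P[:,2]<hi)&(d[r,c]>0)
        # drop isolated
        M=np.zeros_like(k);M[r[g],c[g]]=1
        M=cv2.morphologyEx(M,cv2.MORPH_OPEN,np.ones((2,2)));r,c=np.nonzero(M);P=world(m,d,r,c)
        f=fit(P); cen=P.mean(0)
        pts=[np.round(world(m,d,*spot_point(x,n)[0]['location'])[0]*1000) for x in ({'hammer':['hammer_head'],'pliers':['pliers_jaws']}.get(q,[]))]
        # dark outline centre
        ex=''
        if 'rest' in q:
            dk=(p[r,c].max(1)<110); D=P[dk]; ex=('dark',fit(D),np.round(D.mean(0)*1000,1))
        print(n,q,len(P),*f,np.round(cen*1000,1),pts,*ex)
E
```

```text
scene hammer 1101 [763.5 367.5] [479.1  78.2] 43.4 [649.9 267.4  27.4] [array([686., 284.,  27.])]Traceback (most recent call last):
  File "<stdin>", line 17, in <module>
IndexError: list index out of range
```

```bash
cat > meas.py <<'E'
from fit import *
def measure(n,names):
    p,d,m=snap(n); out={}
    for q in names:
        o=silhouettes(q,n)
        if q=='block': o=sorted(o,key=lambda o:p[o['pixels']].std(1).mean() if o['p']>.3 else 999)
        if not o: print(n,q,'none');continue
        k=o[0]['pixels'].astype(np.uint8)
        r,c=np.nonzero(cv2.dilate(k,np.ones((3,3)))); P=world(m,d,r,c)
        lo,hi=Z['rest' if 'rest' in q else q]; g=(P[:,2]>lo)&(P[:,2]<hi)&(d[r,c]>0)
        M=np.zeros_like(k);M[r[g],c[g]]=1
        M&=cv2.morphologyEx(M,cv2.MORPH_OPEN,np.ones((3,3)));r,c=np.nonzero(M);P=world(m,d,r,c)
        pts=[[(np.round(world(m,d,*y['location'])[0]*1000),round(y['p'],2)) for y in spot_point(x,n)[:1]] for x in ({'hammer':['hammer_head'],'pliers':['pliers_jaws']}.get(q,[]))]
        ex=''
        if 'rest' in q:
            D=P[p[r,c].max(1)<110]; ex=('dark',fit(D),np.round(D.mean(0)*1000,1))
        print(n,q,len(P),*fit(P),np.round(P.mean(0)*1000,1),pts,*ex); out[q]=P
    return out
E
python3 - <<'E'
from meas import *
for n in ['scene','side']: measure(n,['hammer','pliers','dome','block','rest_hammer','rest_pliers','rest_dome','rest_block'])
E
```

```text
scene hammer 1125 [634.4 255.9] [129.5  66.2] 25.4 [648.6 263.7  23.2] [[(array([681., 282.,  23.]), 0.68)]]
scene pliers 325 [ 444.6 -310.3] [122.4  49.8] 2.9 [ 445.5 -314.1   13. ] [[(array([ 494., -316.,   13.]), 0.89)]]
scene dome 670 [440.2 326.6] [54.2 53. ] 86.4 [444.1 328.7  24. ] []
scene block 402 [ 619.5 -257. ] [60.9 55.6] 86.8 [ 619.7 -256.3   23.7] []
scene rest_hammer 1586 [ 452.4 -102.1] [141.7  87.2] 8.5 [ 453.6 -100.4    9.8] [] dark (array([ 450.3, -105.2]), array([134.1,  64.3]), 11.9) [464.7 -99.8  10. ]
scene rest_pliers none
scene rest_dome 1260 [443.4 104.3] [85.7 85.2] 8.2 [444.9 105.7   9.8] [] dark (array([443.5, 104.9]), array([55.4, 53.4]), 49.6) [443.  104.9  10.2]
scene rest_block 1124 [639.  -96.3] [86.8 85.7] -82.2 [639.1 -95.1   9.8] [] dark (array([638., -96.]), array([57.6, 56. ]), -82.2) [638. -96.  10.]
side hammer 487 [630.9 256. ] [129.5  66.5] 26.1 [639.9 263.   23.4] [[(array([662., 281.,  19.]), 0.57)]]
side pliers 201 [ 441.2 -310.1] [117.8  47.6] -0.6 [ 438.8 -311.4   12.9] [[(array([ 508., -356.,   -2.]), 0.58)]]
side dome 511 [432.6 329.1] [53.4 49.6] 38.9 [428.8 331.6  23.8] []
side block 176 [ 616.3 -256.1] [56.9 56.9] -0.8 [ 614.3 -255.1   23.6] []
side rest_hammer 1039 [ 448.9 -102.8] [141.2  89.6] 7.9 [ 446.5 -100.1    9.9] [] dark (array([ 448.5, -101. ]), array([132.1,  60.3]), 8.5) [460.8 -99.4  10.3]
side rest_pliers 1101 [616.1  87. ] [143.8  86.5] -0.8 [612.2  89.4  10. ] [] dark (array([616.5,  85.3]), array([126.6,  47. ]), -3.7) [613.   88.1  10.5]
side rest_dome 863 [440.3 104.8] [88.2 85. ] -82.2 [438.2 106.6  10. ] [] dark (array([440.2, 105.7]), array([51.8, 49.6]), 40.7) [440.1 105.3  10.4]
side rest_block 494 [634.8 -95. ] [86.2 84.5] -84.5 [632.8 -93.9  10. ] [] dark (array([636.8, -96. ]), array([55.4, 53.5]), -82.7) [635.8 -95.3  10.2]
```

```bash
cat > go.py <<'E'
import sys; from h import *
from scipy.spatial.transform import Rotation as R
# usage: go.py x y z yaw(deg) mm -> tool-axis shifts (units of 40mm) and turn (units of 6deg)
x,y,z,w=map(float,sys.argv[1:5]); s=read_state()
T=R.from_euler('xyz',s['tool_rot']); G=R.from_euler('xyz',[np.pi,0,np.radians(w)])
d=np.array([x,y,z])/1000-s['ee_pos']
print('at',np.round(s['ee_pos']*1000,1),np.round(np.degrees(s['tool_rot']),1),'grip',round(float(s['grip_width'])*88,1),round(float(s['grip_force']),1),'F',np.round(s['ft_force'],1),'t',round(float(s['t']),1))
print('turn first',np.round((T.inv()*G).as_rotvec()/np.radians(6),2),'shift after turn',np.round(G.inv().apply(d)/.04,2),'shift before turn',np.round(T.inv().apply(d)/.04,2))
E
python3 - <<'E'
from h import *
H=np.zeros((60,60))
for n in ['scene','side']:
    p,d,m=snap(n); r,c=np.nonzero((d>0)); P=world(m,d,r,c)
    i=((P[:,0])/.02).astype(int); j=((P[:,1]+.6)/.02).astype(int)
    g=(P[:,0]>0)&(i<45)&(j>=0)&(P[:,1]>-.6)&(j<60)&(P[:,2]>.005)&(P[:,2]<.3)
    if n=='scene': g&=~((P[:,0]<.2)|(P[:,2]>.25))
    else: g&=~((P[:,0]<.3))
    np.maximum.at(H,(i[g],j[g]),P[g,2])
print('cols y cm from -60 step 2; rows x cm')
for i in range(10,43): print(i*2,''.join('%2d'%round(h*100) if h>0 else ' .' for h in H[i,:54]))
E
python3 go.py 462 -310 150 1
```

```text
cols y cm from -60 step 2; rows x cm
20  . . 1 . . . . . . . . . . . . 1 . . . . . . . . . 1 . . . . . . . . . 1 . . . . . . . . . . . . . 1 . . . .
22  . . . . 1 1 . . . 1 . . . . . . . . . . . . . . . . . . 1 . . . . . . . . . . . . . 1 . . . . 1 . . . . . .
24  . . . . . . . . . . . . . . . . . . . . . . . . . . . . . 1 . . . . . . . . . . . . . . . . . . . . 1 . . .
26  1 1 . . . . 1 . . . . . . . . . . . . . 4 3 . . . . . . . . . . . . . 2 2 2 2 1 . . . . . . . . . . . . . .
28  . . . . . . . 1 . . . . . 1 . . . . 3 3 4 4 3 . . . 1 . . . . . . . 1 2 2 2 2 2 2 . . . . . 1 . . . . . . .
30  1 . 1 1 . . . . . . . 1 . . . . . . 3 4 4 4 3 . . . . 1 . . . . . . . 2 2 2 2 2 2 . . . . . . . . . . . . .
32  . 1 . . 1 . . 1 . . . . . . . 1 . . . 3 4 4 . . . . . 1 . . . . . . . . 2 2 2 2 . . . . . . . . . . . . . .
34  . . . . . 1 2 . . . . . . . . . 1 . 1 . 3 . . . . . . . 1 . . . . . . 1 . . . . . . . . . . . . . . . . . .
36  . . . . . 2 2 . . 1 . . . 1 1 1 . . . . . . . . 1 1 1 1 . . . . . 1 . . 1 . . . . . . . . . . . . . . . . .
38  . . . . . 2 . . . . . . . 2 1 2 . . . . . 1 1 2 1 1
[... 2123 characters left out ...]
. . . . . . . . . . . 1 . .141514 . . . . . . . . . . . . . .
78 1313131313131313 . . . . . . . . 1 . . . . . . . . . . . . .1616161616161616161616161616161616 . . . . . . .
80 1313131313131313 . . . 1 . 9 9 9 9 9 9 9 9 9 9 9 9 9 9 . .17171717171717171717171717171717171716 . . . . . .
82  .13131313131313 . . . . . 9 9 1 1 1 1 1 1 1 1 . . 9 9 . .17171717171717171717171717171717171717 . . . . . .
84 1313131313131313 . . . . . 9 9 1 1 1 1 1 1 1 1 . . 9 9 . .17171717171717171717171717171717171717 . . . . . .
at [ 201.8 -591.5  222.7] [180.   -0.   18.8] grip 87.8 0.0 F [-0.3  0.3 -0.6] t 2.4
turn first [ 0.   -0.    2.97] shift after turn [ 6.63 -6.92  1.82] shift before turn [ 8.43 -4.56  1.82]
```

```bash
python3 -m crank '0 0 0 .8 -.44 .1 .55;0 0 0 .8 -.44 .1 .55;0 0 0 .8 -.44 .1 .55;0 0 0 .8 -.44 .1 .55;0 0 0 .8 -.44 .1 .55;0 0 0 .8 -.44 .1 .55;0 0 0 .8 -.44 .1 .55' 15
python3 -m crank '0 0 1 0 0 .1 .55;0 0 1 0 0 .1 .55;0 0 .97 0 0 .1 .55;0 0 0 0 0 0 .55;0 0 0 0 0 0 .55'; python3 go.py 462 -310 150 1
python3 - <<'E'
from h import *
p,d,m=snap('wrist');save(p,'w1.png');print(np.round(m['world_from_camera'],3).tolist())
for q in ['pliers']:
  for o in silhouettes(q,'wrist')[:2]: print(q,o['p'],o['location'],o['pixels'].sum())
E
```

```text
t: 2.98
ee_pos: [0.375, -0.4012, 0.1947]
tool_rot: [3.141, -0.0, 0.329]
ft_force: [-0.1, 0.6, 0.2]
grip_width: 0.555
grip_force: 0.0
t: 3.4
ee_pos: [0.374, -0.4025, 0.1826]
tool_rot: [-3.142, 0.0, 0.021]
ft_force: [0.2, 0.0, 0.3]
grip_width: 0.549
grip_force: 0.0
at [ 374.  -402.5  182.6] [-180.     0.     1.2] grip 48.3 0.0 F [0.2 0.  0.3] t 3.4
turn first [-0.    0.    0.04] shift after turn [ 2.24 -2.27  0.82] shift before turn [ 2.25 -2.26  0.82]
[[0.021, 0.967, 0.256, 0.444], [-1.0, 0.02, 0.007, -0.401], [0.001, -0.256, 0.967, 0.345], [0.0, 0.0, 0.0, 1.0]]
pliers 0.69 [125.3, 246.3] 2748
```

View pics/w1.png

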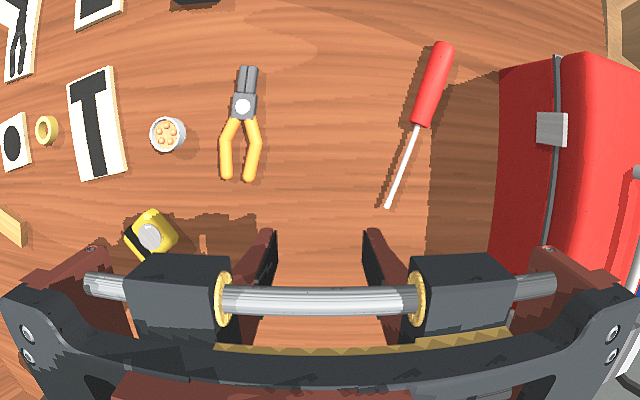

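The wrist view shows the pliers at (125,246) with jaws up (+x) and joint at (107,243), with the small bowl on the left at (135,167).

```bash
cat >> h.py <<'E'
def wworld(m,d,r,c):
    f=200/np.tan(np.radians(m['fovy'])/2)
    u=np.asarray(c,float)-m['cx'];v=np.asarray(r,float)-m['cy'];R=np.hypot(u,v)+1e-9;t=R/f
    z=d[np.round(r).astype(int),np.round(c).astype(int)]; k=z*np.tan(t)/R
    return (np.stack([u*k,-v*k,-z,np.ones_like(z)],-1)@np.array(m['world_from_camera']).T)[:,:3]
E
cat > wm.py <<'E'
import sys; from fit import *
p,d,m=snap('wrist')
for q in sys.argv[1:]:
    lo,hi=Z['rest' if 'rest' in q else q]
    for o in silhouettes(q,'wrist')[:3]:
        r,c=np.nonzero(cv2.dilate(o['pixels'].astype(np.uint8),np.ones((3,3)))); P=wworld(m,d,r,c)
        g=(P[:,2]>lo)&(P[:,2]<hi)&(d[r,c]>0); M=np.zeros(d.shape,np.uint8);M[r[g],c[g]]=1
        M&=cv2.morphologyEx(M,cv2.MORPH_OPEN,np.ones((3,3))); r,c=np.nonzero(M)
        if len(r)<20: continue
        P=wworld(m,d,r,c); ex=''
        if 'rest' in q:
            D=P[p[r,c].max(1)<110]; ex=('dark',fit(D),np.round(D.mean(0)*1000,1)) if len(D)>10 else ''
        (cc,rad)=cv2.minEnclosingCircle((P[:,:2]*1000).astype(np.float32))
        print(q,round(o['p'],2),np.round(o['location']),len(P),*fit(P),'mean',np.round(P.mean(0)*1000,1),'circ',np.round(cc,1),round(rad,1),'rgb',p[r,c].mean(0).round(),*ex)
E
python3 wm.py pliers rest_hammer rest_dome
```

```text
pliers 0.83 [126. 245.] 2566 [ 441.1 -315.2] [128.7  48.6] -0.9 mean [ 439.5 -317.8   13.8] circ [ 440.7 -316.3] 65.1 rgb [220. 205. 146.]
rest_hammer 0.75 [126.  95.] 4695 [ 451.3 -103.5] [140.5  86.5] 9.1 mean [ 450.6 -107.9   10.4] circ [ 450.9 -103.8] 80.5 rgb [185. 183. 179.] dark (array([ 451.2, -106.3]), array([136.3,  70. ]), 12.1) [ 462.4 -102.5   10.8]
rest_dome 0.78 [143.  12.] 1278 [442.1 102. ] [86.2 85.1] -81.6 mean [442.   97.1  10.1] circ [440.6 101.1] 57.6 rgb [187. 185. 179.] dark (array([435.9, 101.3]), array([71.1, 58.3]), 18.7) [442.  102.2  10.5]
```

```bash
python3 -m crank '0 0 0 .2 -.7 .2 .55;0 0 0 .2 -.7 .2 .55;0 0 0 0 -.8 .2 .55;0 0 0 0 0 0 .55;0 0 0 0 0 0 .55' 15 >/dev/null
python3 wm.py pliers; python3 go.py 460 -315 4 -1
python3 - <<'E'
from h import *
p,d,m=snap('wrist')
o=silhouettes('pliers','wrist')[0]; r,c=np.nonzero(o['pixels']); P=wworld(m,d,r,c)*1000; g=P[:,2]>9; P=P[g]; col=p[r,c][g].astype(int)
for a in range(375,510,10):
    k=(P[:,0]>=a)&(P[:,0]<a+10)
    if k.sum()>3: print(a+5,np.percentile(P[k,1],[2,50,98]).round(1),k.sum(),col[k].mean(0).round())
for q in ['pliers','pliers_jaws']:
    for s in spot_point(q,'wrist')[:1]: print(q,s['p'],wworld(m,d,*[np.array([x]) for x in s['location']])*1000)
E
```

```text
pliers 0.75 [140. 327.] 3183 [ 441.3 -314. ] [128.5  47.6] 0.3 mean [ 439.4 -316.3   13.9] circ [ 441.  -313.6] 65.4 rgb [216. 192. 135.]
at [ 388.6 -315.4  159.2] [179.9  -0.    1. ] grip 48.2 0.0 F [ 0.  -0.8 -0.5] t 4.2
turn first [ 0.01 -0.01  0.33] shift after turn [ 1.78 -0.04  3.88] shift before turn [1.78 0.02 3.88]
380 [-328.6 -319.1 -292.3] 151 [252. 197. 101.]
390 [-331.5 -317.  -290.2] 270 [251. 208. 108.]
400 [-334.  -311.8 -291.2] 252 [254. 214. 111.]
410 [-336.8 -322.7 -291.3] 262 [254. 215. 111.]
420 [-337.6 -324.6 -292.3] 262 [253. 215. 113.]
430 [-335.3 -307.2 -293.1] 280 [254. 215. 113.]
440 [-333.1 -313.1 -298.1] 289 [251. 213. 113.]
450 [-329.9 -316.9 -303.9] 276 [184. 175. 164.]
460 [-331.4 -318.5 -305.9] 291 [212. 209. 206.]
470 [-332.2 -319.5 -307.7] 253 [163. 163. 165.]
480 [-330.1 -320.7 -311.4] 204 [143. 142. 143.]
490 [-331.  -322.  -313.2] 191 [148. 148. 150.]
500 [-331.7 -323.7 -315. ] 165 [151. 152. 154.]
pliers 0.86 [[ 444.09544507 -315.72802908    1.00112772]]
pliers_jaws 0.93 [[ 491.16744879 -321.00876534   14.6954249 ]]
```

```bash
python3 -m crank '0 0 .67 .4 0 .5 .55;0 0 .66 .4 0 .5 .55;0 0 0 .4 0 .5 .55;0 0 0 .4 0 .5 .55;0 0 0 0 0 0 .55;0 0 0 0 0 0 .55' >/dev/null; python3 go.py 460 -318.5 4 -7
```

```text
at [ 451.7 -318.7   77.6] [-1.799e+02  1.000e-01 -6.900e+00] grip 48.5 0.0 F [ 0.6 -0.6  1.1] t 4.9
turn first [-0.01  0.02  0.01] shift after turn [ 0.21 -0.03  1.84] shift before turn [ 0.21 -0.03  1.84]
```

```bash
python3 -m crank '0 0 0 .21 -.03 .6 .55;0 0 0 0 0 .6 .55;0 0 0 0 0 .4 .55;0 0 0 0 0 .24 .55;0 0 0 0 0 0 .55' 20 >/dev/null; python3 go.py 460 -318.5 4 -7; python3 -m crank '0 0 0 0 0 0 0;0 0 0 0 0 0 0;0 0 0 0 0 0 0;0 0 0 0 0 0 0;0 0 0 0 0 0 0;0 0 0 0 0 0 0'; python3 go.py 460 -318.5 4 -7
```

```text
at [ 459.2 -318.7    4.4] [-1.8e+02  1.0e-01 -7.0e+00] grip 49.0 0.0 F [-0.4 -0.4 -0.2] t 5.3
turn first [-0.    0.02 -0.  ] shift after turn [ 0.02 -0.01  0.01] shift before turn [ 0.02 -0.01  0.01]
t: 5.83
ee_pos: [0.4613, -0.319, 0.0063]
tool_rot: [3.141, -0.002, -0.122]
ft_force: [-1.3, 0.6, 7.3]
grip_width: 0.291
grip_force: 19.9
at [ 461.3 -319.     6.3] [ 1.8e+02 -1.0e-01 -7.0e+00] grip 25.6 19.9 F [-1.3  0.6  7.3] t 5.8
turn first [ 0.01 -0.01  0.01] shift after turn [-0.03 -0.01  0.06] shift before turn [-0.03 -0.01  0.06]
```

```bash
python3 -m crank '0 0 0 0 0 -.4 0;0 0 0 0 0 -.7 0;0 0 0 0 0 -.8 0;0 0 0 0 0 -.8 0;0 0 0 0 0 0 0' 25 ; python3 go.py 550 80 130 0
```

```text
t: 6.25
ee_pos: [0.4636, -0.3204, 0.1192]
tool_rot: [3.138, -0.008, -0.122]
ft_force: [1.3, -0.6, -1.4]
grip_width: 0.292
grip_force: 24.9
at [ 463.6 -320.4  119.2] [179.8  -0.5  -7. ] grip 25.7 24.9 F [ 1.3 -0.6 -1.4] t 6.2
turn first [ 0.04 -0.08 -1.16] shift after turn [  2.16 -10.01  -0.27] shift before turn [  0.93 -10.2   -0.3 ]
```

```bash
python3 -m crank '0 0 -.6 .1 -.8 0 0;0 0 -.56 .1 -.9 0 0;0 0 0 .2 -.9 0 0;0 0 0 .2 -.95 0 0;0 0 0 .2 -.95 0 0;0 0 0 .2 -.95 0 0;0 0 0 .2 -.95 0 0;0 0 0 .2 -.95 0 0'  >/dev/null;  python3 -m crank '0 0 0 .2 -.9 0 0;0 0 0 .2 -.9 0 0;0 0 0 .2 -.9 0 0;0 0 0 0 0 0 0;0 0 0 0 0 0 0;0 0 0 0 0 0 0'  >/dev/null;python3 go.py 550 80 130 0; python3 wm.py rest_pliers pliers rest_dome
python3 - <<'E'
from h import *
p,d,m=snap('wrist');save(p,'w2.png')
E
```

```text
at [546.1  81.9 112.4] [1.8e+02 1.0e-01 0.0e+00] grip 25.8 24.9 F [ 0.1 -0.2 -2. ] t 7.4
turn first [0.01 0.01 0.  ] shift after turn [ 0.1   0.05 -0.44] shift before turn [ 0.1   0.05 -0.44]
rest_pliers 0.82 [111. 311.] 14445 [618.1  86.1] [140.8  84.7] -0.3 mean [623.   86.3  10.9] circ [618.6  86.1] 81.1 rgb [180. 172. 140.] dark (array([615. ,  95.3]), array([139.7,  69.6]), 4.0) [620.8  87.   11.2]
rest_dome 0.78 [322. 318.] 486 [435.9  82.5] [67.6 30.3] 5.6 mean [423.8  81.   10.9] circ [435.6  84.6] 34.6 rgb [212. 196. 154.] dark (array([439.5,  85.6]), array([49. , 12.1]), -12.9) [434.1  88.4  11.4]
```

View pics/w2.png

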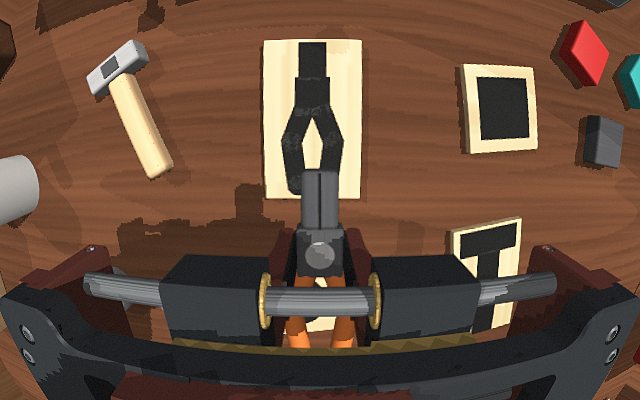

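The view shows the pliers held, jaws forward, at (200,320). Their rest is ahead at (118,312) with the jaw end up (+x), and the hammer is at (110,130).

```bash
python3 - <<'E'
from h import *
p,d,m=snap('wrist');s=read_state();r,c=np.mgrid[160:300,285:355];r=r.ravel();c=c.ravel();P=wworld(m,d,r,c)*1000-s['ee_pos']*1000;k=(P[:,2]>-10)&(P[:,2]<20)
P=P[k];print(np.percentile(P[:,0],[0.5,99.5]),np.median(P[:,2]))
for a in range(0,50,8):
    q=P[(P[:,0]>a)&(P[:,0]<a+8)]; print(a,len(q),np.percentile(q[:,1],[3,97]).round(1) if len(q) else '',q[:,2].mean() if len(q) else '')
E
python3 go.py 638 86 30 -0.3
```

```text
[-21.5115021  44.0697108] 8.29783470295618
0 704 [-13.7  11.8] 8.879341019282759
8 951 [-18.2  16.2] 8.57098890169367
16 531 [-9.7  8.2] 8.209616826057436
24 562 [-10.1   8.1] 8.083168688155654
32 581 [-10.   8.] 8.153189944838617
40 390 [-9.5  7.9] 6.390126865464565
48 0  
at [546.6  81.2 113.1] [ 1.8e+02 -0.0e+00 -1.0e-01] grip 26.0 24.9 F [-0.7 -0.3 -1.9] t 7.7
turn first [ 0.   -0.    0.03] shift after turn [ 2.28 -0.13  2.08] shift before turn [ 2.28 -0.13  2.08]
```

```bash
python3 -m crank '0 0 0 .6 -.1 .3 0;0 0 0 .6 -.05 .4 0;0 0 0 .6 0 .5 0;0 0 0 .48 0 .4 0;0 0 0 0 0 .3 0;0 0 0 0 0 .2 0;0 0 0 0 0 0 0;0 0 0 0 0 0 0'  >/dev/null;python3 go.py 638 87 16.5 -0.3
```

```text
at [636.8  88.2  29. ] [ 1.8e+02  1.0e-01 -0.0e+00] grip 25.6 24.9 F [-0.1  0.5 -2.6] t 8.4
turn first [0.   0.01 0.05] shift after turn [0.03 0.03 0.31] shift before turn [0.03 0.03 0.31]
```

```bash
python3 -m crank '0 0 .05 .03 .03 .15 0;0 0 0 0 0 .12 0;0 0 0 0 0 .03 0;0 0 0 0 0 0 0;0 0 0 0 0 0 0'  >/dev/null;python3 go.py 638 87 16.5 -0.3; python3 -m crank '0 0 0 0 0 0 .5;0 0 0 0 0 0 .55;0 0 0 0 0 0 .55;0 0 0 0 0 -.3 .55;0 0 0 0 0 -.7 .55;0 0 0 -.6 0 -.7 .55;0 0 0 -.8 0 -.5 .55;0 0 0 -.6 0 -.3 1'>/dev/null;python3 -m crank '0 0 0 0 0 0 1;0 0 0 0 0 0 1'; python3 wm.py pliers hammer; python3 go.py 560 200 130 25
```

```text
at [639.   87.2  17.3] [-180.    -0.    -0.3] grip 25.9 24.9 F [-0.8  0.5 -1. ] t 8.8
turn first [-0. -0.  0.] shift after turn [-0.03  0.01  0.02] shift before turn [-0.03  0.01  0.02]
t: 9.63
ee_pos: [0.5594, 0.0878, 0.1192]
tool_rot: [-3.141, -0.003, -0.005]
ft_force: [0.9, -0.4, 0.2]
grip_width: 0.737
grip_force: 0.0
pliers 0.69 [134. 325.] 33 [589.9  97.6] [57.1 15.1] 28.8 mean [582.1  91.6  15.3] circ [592.3  93.3] 28.6 rgb [101.  62.  38.]
pliers 0.62 [124. 501.] 5530 [637.4 -96.9] [85.4 84.4] -83.0 mean [637.3 -93.6  11.2] circ [637.3 -96.5] 58.6 rgb [144. 137. 113.]
hammer 0.57 [114. 142.] 3593 [632.8 254.4] [129.9  66.3] 25.1 mean [642.2 256.6  23.9] circ [635.2 256.1] 67.9 rgb [223. 211. 176.]
at [559.9  87.5 117. ] [-180.    -0.    -0.3] grip 76.9 0.0 F [ 0.4 -0.3 -0.6] t 9.8
turn first [ 0.   -0.   -4.22] shift after turn [ 1.19 -2.55 -0.33] shift before turn [-0.01 -2.81 -0.33]
```

```bash
python3 - <<'E'
from h import *
for n in ['scene','side']:
    p,d,m=snap(n); r,c=np.nonzero(d>0); P=world(m,d,r,c)*1000
    k=(P[:,0]>690)&(P[:,0]<775)&(P[:,1]>80)&(P[:,1]<360)&(P[:,2]>60)&(P[:,2]<260); Q=P[k]
    print(n,len(Q),np.percentile(Q,[1,5,50,99],axis=0).round() if len(Q) else '')
E
python3 -m crank '0 0 -1 0 -.6 0 1;0 0 -1 0 -.7 0 1;0 0 -1 0 -.7 0 1;0 0 -1 0 -.6 0 1;0 0 -.2 0 0 0 1;0 0 0 0 0 0 1;0 0 0 0 0 0 1' 30 >/dev/null;python3 wm.py hammer;python3 go.py 655.4 265 60 25
```

```text
scene 316 [[758. 158.  61.]
 [759. 161.  64.]
 [767. 175. 134.]
 [775. 184. 147.]]
side 160 [[753. 159.  60.]
 [754. 160.  63.]
 [757. 173. 129.]
 [771. 184. 146.]]
hammer 0.81 [ 50. 290.] 5520 [633.5 253.7] [130.1  65.6] 27.0 mean [642.6 259.2  24.2] circ [635.1 256.5] 67.9 rgb [227. 218. 187.]
at [543.9 188.3 116.5] [180.    0.   24.7] grip 88.1 0.0 F [-0.  -0.6  0.8] t 10.6
turn first [ 0.01  0.01 -0.05] shift after turn [ 3.34 -0.56  1.41] shift before turn [ 3.34 -0.58  1.41]
```

```bash
python3 -m crank '0 0 -.2 .7 -.1 .3 1;0 0 0 .7 -.1 .3 1;0 0 0 .7 -.1 .3 1;0 0 0 .7 -.1 .3 1;0 0 0 .5 -.1 .2 1;0 0 0 0 0 0 1;0 0 0 0 0 0 1' 30 >/dev/null;python3 wm.py hammer;python3 go.py 655.4 265 5 26
```

```text
hammer 0.88 [196. 319.] 6780 [633.4 256.4] [129.   65.7] 24.2 mean [660.3 268.3  24.4] circ [636.6 256.8] 67.9 rgb [235. 229. 212.]
at [653.2 263.9  61. ] [180.   0.  26.] grip 88.5 0.0 F [ 1.1 -0.5  0.7] t 11.2
turn first [0.01 0.01 0.  ] shift after turn [ 0.06 -0.    1.4 ] shift before turn [ 0.06 -0.    1.4 ]
```

```bash
python3 -m crank '0 0 0 .06 -.02 .5 1;0 0 0 0 0 .5 1;0 0 0 0 0 .3 1;0 0 0 0 0 .1 1;0 0 0 0 0 0 1' 30 >/dev/null;python3 go.py 655.4 265 5 26;python3 -m crank '0 0 0 0 0 0 .5;0 0 0 0 0 0 0;0 0 0 0 0 0 0;0 0 0 0 0 0 0;0 0 0 0 0 0 0;0 0 0 0 0 0 0;0 0 0 0 0 0 0;0 0 0 0 0 0 0' 40 >/dev/null;python3 go.py 655.4 265 5 26
```

```text
at [654.6 266.    4.5] [1.80e+02 1.00e-01 2.61e+01] grip 88.0 0.0 F [-0.1 -0.3  0.8] t 11.7
turn first [0.   0.02 0.01] shift after turn [ 0.01  0.03 -0.01] shift before turn [ 0.01  0.03 -0.01]
at [655.3 267.1   5.1] [180.   -0.   26.1] grip 38.0 0.0 F [ 0.4 -1.  -0.2] t 12.3
turn first [ 0.   -0.    0.02] shift after turn [-0.02  0.05  0.  ] shift before turn [-0.02  0.05  0.  ]
```

```bash
python3 -m crank '0 0 0 0 0 0 0;0 0 0 0 0 0 0;0 0 0 0 0 0 0;0 0 0 0 0 0 0;0 0 0 0 0 0 0' 40 >/dev/null;python3 go.py 655.4 265 5 26;python3 -m crank '0 0 0 0 0 -.3 0;0 0 0 0 0 -.6 0;0 0 0 0 0 -.8 0;0 0 0 -.4 0 -.8 0;0 0 0 -.8 0 -.4 0;0 0 0 -.8 0 0 0;0 0 0 0 0 0 0;0 0 0 0 0 0 0'>/dev/null;python3 go.py 420 -90 110 8.2
```

```text
at [655.3 267.    5. ] [180.    0.   26.1] grip 23.8 39.9 F [ 0.4 -0.4 -1. ] t 12.8
turn first [0.   0.   0.02] shift after turn [-0.02  0.05 -0.  ] shift before turn [-0.02  0.05 -0.  ]
at [582.1 230.8 122.1] [180.    0.   26.1] grip 24.2 39.9 F [ 0.6  0.9 -2.4] t 13.4
turn first [0.01 0.   2.98] shift after turn [-5.15  7.36  0.3 ] shift before turn [-7.17  5.42  0.31]
```

```bash
python3 -m crank '0 0 1 -.5 .6 0 0;0 0 1 -.5 .7 0 0;0 0 1 -.5 .8 0 0;0 0 0 -.6 .75 0 0;0 0 0 -.6 .75 0 0;0 0 0 -.6 .75 0 0;0 0 0 -.6 .75 0 0;0 0 0 -.6 .75 0 0'>/dev/null;python3 -m crank '0 0 0 -.6 .6 0 0;0 0 0 -.6 .6 0 0;0 0 0 0 0 0 0;0 0 0 0 0 0 0'>/dev/null;python3 go.py 385 -100 110 8.7
```

```text
at [416.9 -88.8 121.5] [180.   -0.    7.9] grip 23.9 39.9 F [-0.1  0.7 -3. ] t 14.4
turn first [ 0.   -0.   -0.13] shift after turn [-0.83  0.16  0.29] shift before turn [-0.83  0.17  0.29]
```

```bash
python3 -m crank '0 0 -.13 -.8 .16 0 0;0 0 0 0 0 0 0;0 0 0 0 0 0 0'>/dev/null;python3 go.py 475 -99 30 8.7; python3 wm.py rest_hammer pliers
python3 - <<'E'
from h import *
p,d,m=snap('wrist');save(p,'w3.png');s=read_state();r,c=np.mgrid[60:300,200:440];r=r.ravel();c=c.ravel();P=wworld(m,d,r,c)*1000-s['ee_pos']*1000;y=s['tool_rot'][2]
P=np.c_[P[:,0]*np.cos(y)+P[:,1]*np.sin(y),-P[:,0]*np.sin(y)+P[:,1]*np.cos(y),P[:,2]];P=P[(P[:,2]>-20)&(P[:,2]<25)&(P[:,0]>0)]
print(np.percentile(P[:,0],99.5))
for a in range(4,56,6):
    q=P[(P[:,0]>a)&(P[:,0]<a+6)]; print(a,len(q),np.percentile(q[:,1],[2,98]).round(1) if len(q) else '',q[:,2].mean() if len(q) else '')
E
```

```text
at [386.5 -97.6 121.3] [-180.    -0.     8.9] grip 23.5 39.9 F [ 0.   0.6 -2. ] t 14.7
turn first [-0.   -0.    0.03] shift after turn [2.18 0.37 2.28] shift before turn [2.18 0.38 2.28]
rest_hammer 0.77 [115. 337.] 11816 [ 464.6 -101. ] [114.   84.8] 8.8 mean [ 464.5 -100.8   10.9] circ [ 464.3 -101.8] 69.4 rgb [164. 161. 140.] dark (array([462.4, -97.3]), array([109.9,  76.4]), 8.9) [474.3 -99.4  11.2]
pliers 0.57 [  0. 150.] 62 [556.3  86. ] [37.5  6.8] -89.9 mean [555.7  85.4  15.2] circ [556.2  86. ] 18.8 rgb [98. 57. 31.]
40.647647502020845
4 568 [-13.3  12.4] 19.319206955491623
10 1101 [-20.7  19.4] 16.85259438878585
16 1116 [-31.7  30.2] 19.84143481383772
22 1555 [-31.8  30.5] 20.41349048456692
28 1613 [-31.8  30.1] 20.411782881817658
34 1909 [-31.8  30.2] 19.007199354160658
40 761 [-29.1  28.8] 9.85451977660029
46 0  
52 0
```

View pics/w3.png

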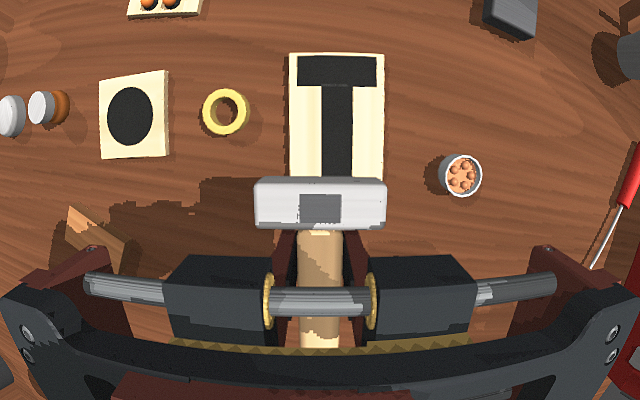

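The hammer is held with its head forward at (203,320) and level. Its rest lies straight ahead at (115,337), head end up.

```bash
python3 -m crank '0 0 0 .5 .1 .2 0;0 0 0 .6 .1 .4 0;0 0 0 .6 .1 .4 0;0 0 0 .5 .08 .4 0;0 0 0 0 0 .4 0;0 0 0 0 0 .3 0;0 0 0 0 0 0 0;0 0 0 0 0 0 0'>/dev/null;python3 go.py 475.6 -99.3 15.5 8.8
```

```text
at [475.4 -98.8  36.4] [-1.8e+02  1.0e-01  8.9e+00] grip 23.9 39.9 F [-0.3  0.3 -2.3] t 15.5
turn first [-0.01  0.02  0.02] shift after turn [0.   0.01 0.52] shift before turn [0.   0.01 0.52]
```

```bash
python3 -m crank '0 0 .75 .6 .6 0 1;0 0 .73 .6 .6 0 1;0 0 0 .6 .6 0 1;0 0 0 .6 .6 0 1;0 0 0 .6 .6 .1 1;0 0 0 .6 .5 .1 1;0 0 0 0 0 0 1;0 0 0 0 0 0 1'>/dev/null; python3 wm.py block rest_block; python3 go.py 618 -258 50 0
```

```text
block 0.81 [114. 331.] 4159 [ 618.  -258.5] [56.8 56.4] 86.7 mean [ 618.  -258.1   24.6] circ [ 617.9 -257.9] 37.8 rgb [149. 149. 150.]
block 0.65 [ 25. 422.] 2871 [ 708.6 -339.3] [56.6 56.2] 43.4 mean [ 703.8 -338.1   24.5] circ [ 708.4 -339.4] 37.1 rgb [142. 245. 244.]
block 0.63 [ 18. 286.] 2275 [ 714.5 -217.2] [55.6 50.7] 57.3 mean [ 705.9 -217.6   24.4] circ [ 715.2 -217.5] 36.6 rgb [249.  94.  90.]
rest_block 0.68 [134.  61.] 2548 [618.3  85.4] [139.9  87. ] -0.6 mean [620.8  68.3  10.2] circ [617.9  85.4] 80.4 rgb [217. 214. 205.] dark (array([618.6,  79.9]), array([131.2,  43.4]), -1.2) [608.7  76.5  11. ]
at [ 541.1 -245.4  128.8] [-1.8e+02  0.0e+00  1.0e-01] grip 88.2 0.0 F [ 0.9 -0.6  0.8] t 18.1
turn first [-0.01  0.01  0.01] shift after turn [1.92 0.32 1.97] shift before turn [1.93 0.32 1.97]
```

Block at (618,-258.4), yaw -3.3 deg (grey). Going in.

```bash
python3 -m crank '0 0 .57 .5 .1 .4 1;0 0 0 .5 .1 .4 1;0 0 0 .5 .05 .4 1;0 0 0 .4 0 .4 1;0 0 0 0 0 .3 1;0 0 0 0 0 0 1;0 0 0 0 0 0 1'>/dev/null; python3 wm.py block; python3 go.py 618 -258.4 5 -3.3
```

```text
block 0.84 [217. 316.] 6684 [ 618.8 -258.4] [56.7 55.4] 85.8 mean [ 620.6 -258.5   24.6] circ [ 618.3 -258.1] 38.3 rgb [116. 116. 117.]
block 0.72 [ 81. 248.] 7222 [ 717.4 -218.5] [56.6 56.2] -33.1 mean [ 716.7 -219.7   24.5] circ [ 717.1 -218.8] 37.7 rgb [252.  88.  84.]
block 0.61 [ 84. 435.] 6620 [ 709.  -339.4] [56.3 56.3] -46.5 mean [ 708.6 -337.3   24.6] circ [ 708.9 -339.4] 37.7 rgb [132. 245. 244.]
at [ 616.6 -260.    54.3] [180.   -0.   -3.4] grip 88.0 0.0 F [0.4 0.2 0.4] t 18.8
turn first [ 0.   -0.01 -0.02] shift after turn [ 0.03 -0.04  1.23] shift before turn [ 0.03 -0.04  1.23]
```

```bash
python3 -m crank '0 0 .05 .04 -.04 .5 1;0 0 0 0 0 .4 1;0 0 0 0 0 .2 1;0 0 0 0 0 .12 1;0 0 0 0 0 0 1;0 0 0 0 0 0 .3;0 0 0 0 0 0 .3;0 0 0 0 0 0 .3' 40 >/dev/null;python3 -m crank '0 0 0 0 0 0 0;0 0 0 0 0 0 0;0 0 0 0 0 0 0;0 0 0 0 0 0 0;0 0 0 0 0 0 0;0 0 0 0 0 0 0' 45 >/dev/null; python3 go.py 618 -258.4 5 -3.3
```

```text
at [ 619.1 -258.3    4.7] [180.   -0.   -3.7] grip 56.0 45.0 F [-0.9  0.9  5.3] t 20.0
turn first [ 0.   -0.01 -0.07] shift after turn [-0.03  0.   -0.01] shift before turn [-0.03  0.   -0.01]
```

```bash
python3 -m crank '0 0 0 0 0 -.3 0;0 0 0 0 0 -.6 0;0 0 0 -.2 0 -.8 0;0 0 0 -.5 -.3 -.7 0;0 0 -.6 -.5 -.7 -.4 0;0 0 -.6 -.3 -.8 0 0;0 0 -.6 0 -.8 0 0;0 0 0 0 -.8 0 0' >/dev/null;python3 -m crank '0 0 0 0 -.5 0 0;0 0 0 0 0 0 0;0 0 0 0 0 0 0' >/dev/null;python3 wm.py rest_block;python3 go.py 638 -96.5 30 7.2
```

```text
rest_block 0.91 [104. 330.] 9189 [637.6 -97.4] [84.3 84.3] -83.2 mean [637.4 -97.   10.9] circ [637.4 -97.2] 58.5 rgb [148. 143. 121.] dark (array([630.7, -91.8]), array([71.5, 71.5]), -83.3) [637.5 -97.3  11.2]
rest_block 0.33 [239.  18.] 138 [443.9 305.5] [50.8 17.7] 18.6 mean [446.8 303.9  10.1] circ [441.1 313.9] 25.4 rgb [126. 124. 123.] dark (array([421.4, 301.9]), array([11.6,  2.4]), -31.0) [422.6 301.6   9.8]
at [ 552.9 -101.   116.2] [180.   0.   7.] grip 55.9 45.0 F [ 0.6 -0.5 -4. ] t 21.0
turn first [ 0.01  0.01 -0.03] shift after turn [2.13 0.15 2.16] shift before turn [2.13 0.15 2.15]
```

```bash
python3 -m crank '0 0 0 .6 .05 .4 0;0 0 0 .6 .05 .4 0;0 0 0 .6 .05 .4 0;0 0 0 .35 .02 .4 0;0 0 0 0 0 .4 0;0 0 0 0 0 0 0;0 0 0 0 0 0 0' >/dev/null;python3 go.py 638.1 -97.2 15 6.8
```

```text
at [637.9 -97.5  34.9] [-180.     0.2    7. ] grip 55.7 45.0 F [ 0.   0.2 -5.1] t 21.6
turn first [-0.    0.04  0.03] shift after turn [ 0.   -0.01  0.5 ] shift before turn [ 0.01 -0.01  0.5 ]
```

```bash
python3 -m crank '0 0 0 0 0 .25 0;0 0 0 0 0 .15 0;0 0 0 0 0 .06 0;0 0 0 0 0 .02 0;0 0 0 0 0 0 0;0 0 0 0 0 0 .75;0 0 0 0 0 0 1;0 0 0 0 0 0 1'>/dev/null;python3 go.py 638 -97.2 15 6.8;python3 -m crank '0 0 0 0 0 0 1;0 0 0 0 0 -.4 1;0 0 0 0 0 -.7 1;0 0 0 0 0 -.9 1;0 0 0 -.6 0 -.6 1;0 0 0 -.8 0 0 1;0 0 0 -.8 0 0 1;0 0 0 0 0 0 1'>/dev/null
UP=1 python3 wm.py block; python3 go.py 380 320 130 0
```

```text
at [640.3 -96.   18.1] [ 1.8e+02 -1.0e-01  7.1e+00] grip 72.7 0.0 F [ 0.4 -0.7 -0.4] t 22.2
turn first [ 0.   -0.02  0.05] shift after turn [-0.06  0.02  0.08] shift before turn [-0.06  0.02  0.08]
block 0.93 [ 90. 316.] 4633 [638.3 -96.8] [56.5 55.6] -82.9 mean [638.1 -97.   34.6] circ [638.8 -97.3] 37.8 rgb [118. 118. 119.]
at [ 551.7 -107.3  122. ] [ 1.8e+02 -1.0e-01  7.0e+00] grip 88.0 0.0 F [0.2 0.2 1. ] t 23.0
turn first [ 0.01 -0.01  1.17] shift after turn [ -4.29 -10.68  -0.2 ] shift before turn [ -2.95 -11.13  -0.21]
```

```bash
python3 -m crank '0 0 0 -.25 -.9 0 1;0 0 0 -.25 -.9 0 1;0 0 0 -.25 -.9 0 1;0 0 0 -.25 -.9 0 1;0 0 0 -.25 -.9 0 1;0 0 0 -.25 -.9 0 1;0 0 0 -.25 -.9 0 1;0 0 0 -.25 -.9 0 1'>/dev/null;python3 -m crank '0 0 0 -.25 -.9 0 1;0 0 0 -.25 -.9 0 1;0 0 0 -.25 -.9 0 1;0 0 .6 -.25 -.9 0 1;0 0 .57 0 0 0 1;0 0 0 0 0 0 1;0 0 0 0 0 0 1'>/dev/null; python3 wm.py dome rest_dome; python3 go.py 437 329 40 0
python3 - <<'E'
from h import *
p,d,m=snap('wrist');save(p,'w4.png')
E
```

```text
dome 0.86 [135. 299.] 3204 [437.4 325.3] [54.1 53.4] 89.8 mean [437.6 324.5  27.1] circ [437.  325.1] 28.0 rgb [238. 237. 236.]
dome 0.61 [ 12. 627.] 966 [ 637.8 -113.8] [102.5  52.9] -69.9 mean [631.3 -90.5  24.8] circ [ 644.  -111.6] 54.9 rgb [73. 73. 74.]
rest_dome 0.77 [140. 513.] 5145 [442.  103.7] [86.2 84.2] -81.8 mean [442.2 108.1  11.1] circ [441.8 104.9] 58.5 rgb [178. 176. 167.] dark (array([442.7, 104.7]), array([60.7, 58.3]), 65.8) [442.2 104.6  11.5]
at [380.6 306.1 120.9] [180.  -0.   0.] grip 87.7 0.0 F [ 0.8  0.2 -0.9] t 24.4
turn first [ 0. -0.  0.] shift after turn [ 1.41 -0.57  2.02] shift before turn [ 1.41 -0.57  2.02]
```

View pics/w4.png

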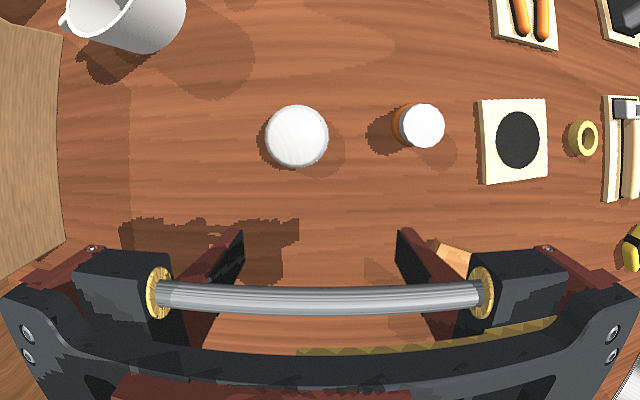

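The dome is at (135,297), the jar at (127,420), the dome rest at (140,513), and a wooden box at the far left, which I'll check for clearance.

```bash
python3 - <<'E'
from h import *
p,d,m=snap('wrist')
r=np.array([100,200,127,127,20]);c=np.array([40,50,400,440,120]);print((wworld(m,d,r,c)*1000).round())
E
python3 -m crank '0 0 0 .4 -.15 .4 1;0 0 0 .4 -.15 .4 1;0 0 0 .4 -.12 .4 1;0 0 0 .2 -.1 .4 1;0 0 0 0 0 0 1;0 0 0 0 0 0 1'>/dev/null; python3 wm.py dome; python3 go.py 437 326 5 0
```

```text
[[499. 615.  32.]
 [382. 628.  20.]
 [446. 240.  35.]
 [448. 207.  43.]
 [536. 452.  88.]]
dome 0.62 [220. 320.] 5025 [438.3 325.5] [54.2 53.7] -89.3 mean [441.7 325.5  26.5] circ [437.2 325.5] 28.0 rgb [205. 204. 202.]
at [435.4 327.7  57.7] [-1.8e+02 -0.0e+00  1.0e-01] grip 88.2 0.0 F [-0.4  0.6  0.7] t 25.1
turn first [-0.   -0.    0.01] shift after turn [0.04 0.04 1.32] shift before turn [0.04 0.04 1.32]
```

```bash
python3 -m crank '0 0 0 .05 .05 .4 1;0 0 0 0 0 .4 1;0 0 0 0 0 .3 1;0 0 0 0 0 .15 1;0 0 0 0 0 .08 1;0 0 0 0 0 0 1;0 0 0 0 0 0 .4;0 0 0 0 0 0 .4' 40 >/dev/null;python3 -m crank '0 0 0 0 0 0 0;0 0 0 0 0 0 0;0 0 0 0 0 0 0;0 0 0 0 0 0 0;0 0 0 0 0 0 0;0 0 0 0 0 0 0' 45 >/dev/null; python3 go.py 437.3 325.5 5 0
```

```text
at [437.9 326.1   4.1] [-1.8e+02 -0.0e+00  1.0e-01] grip 55.1 45.0 F [-0.4 -0.8  3.2] t 26.3
turn first [-0.   -0.    0.01] shift after turn [-0.01  0.01 -0.02] shift before turn [-0.01  0.01 -0.02]
```

```bash
python3 -m crank '0 0 0 0 0 -.3 0;0 0 0 0 0 -.6 0;0 0 0 0 0 -.9 0;0 0 0 0 0 -.7 0;0 0 0 0 .5 0 0;0 0 0 0 .8 0 0;0 0 0 0 .9 0 0;0 0 0 0 .9 0 0' >/dev/null;python3 -m crank '0 0 0 .1 .9 0 0;0 0 0 0 .8 0 0;0 0 0 0 .5 0 0;0 0 0 0 0 0 0;0 0 0 0 0 0 0;0 0 0 0 0 0 0' >/dev/null; python3 go.py 442.6 104 14.5 0
```

```text
at [441.8 114.6 104.1] [-1.8e+02 -0.0e+00  1.0e-01] grip 55.0 45.0 F [-0.3  0.3 -5. ] t 27.4
turn first [-0.01 -0.    0.01] shift after turn [0.02 0.27 2.24] shift before turn [0.02 0.27 2.24]
```

```bash
python3 -m crank '0 0 0 .02 .27 .4 0;0 0 0 0 0 .5 0;0 0 0 0 0 .5 0;0 0 0 0 0 .4 0;0 0 0 0 0 .2 0;0 0 0 0 0 0 0;0 0 0 0 0 0 0' >/dev/null; python3 go.py 442.6 104 14.5 0
```

```text
at [442.6 104.1  23.9] [-180.     0.     0.2] grip 55.3 45.0 F [-1.2 -1.1 -4.1] t 28.0
turn first [-0.    0.01  0.03] shift after turn [-0.    0.    0.23] shift before turn [0.   0.   0.23]
```

```bash
python3 -m crank '0 0 0 0 0 .12 0;0 0 0 0 0 .07 0;0 0 0 0 0 .02 0;0 0 0 0 0 0 0;0 0 0 0 0 0 .75;0 0 0 0 0 0 1;0 0 0 0 0 0 1;0 0 0 0 0 0 1' >/dev/null; python3 -m crank '0 0 0 0 0 0 1;0 0 0 0 0 -.4 1;0 0 0 0 0 -.7 1;0 0 0 0 0 -.9 1;0 0 0 0 0 -.9 1;0 0 0 -.5 0 -.6 1;0 0 0 -.6 0 -.6 1;0 0 0 0 0 -.8 1' >/dev/null;python3 -m crank '0 0 0 0 0 -.9 1;0 0 0 0 0 0 1;0 0 0 0 0 0 1;0 0 0 0 0 0 1'; UP=1 python3 wm.py dome pliers hammer block rest_dome rest_pliers
python3 - <<'E'
from h import *
p,d,m=snap('wrist');save(p,'w5.png')
p,d,m=snap('scene');save(p,'s5.png')
E
```

```text
t: 29.7
ee_pos: [0.3985, 0.1029, 0.2472]
tool_rot: [3.141, -0.0, 0.001]
ft_force: [-0.5, 0.0, -0.2]
grip_width: 0.999
grip_force: 0.0
dome 0.78 [139. 320.] 1283 [440.5 102.4] [60.1 59.1] 21.6 mean [442.8 102.4  33. ] circ [441.1 102.2] 31.0 rgb [212. 209. 205.]
pliers 0.57 [ 24. 340.] 1156 [590.5  86.3] [73.3 47.8] -0.2 mean [590.9  86.3  23.2] circ [590.1  86.4] 39.2 rgb [240. 178.  93.]
hammer 0.83 [127. 472.] 1994 [ 450.6 -102.5] [129.1  65.2] 7.3 mean [464.3 -99.6  34.4] circ [ 453.9 -103.3] 67.9 rgb [235. 229. 209.]
block 0.96 [ 12. 466.] 876 [627.2 -97.8] [57.7 37.1] -79.2 mean [627.3 -96.4  34.6] circ [629.5 -98.1] 32.4 rgb [132. 132. 134.]
rest_dome 0.73 [122. 307.] 2585 [442.  103.1] [84.9 84.8] -82.0 mean [443.4 103.5  10.7] circ [442.1 103.2] 58.3 rgb [243. 236. 208.] dark (array([439., 120.]), array([80.6, 33.1]), -32.2) [452.7 121.1  11.2]
rest_pliers 0.93 [ 35. 331.] 2726 [590.7  86. ] [87.4 84.8] 0.1 mean [586.8  86.   10.6] circ [591.   85.6] 59.3 rgb [227. 219. 195.] dark (array([585.4,  83.7]), array([79.8, 76.4]), 88.8) [575.3  86.5  10.5]
```

View pics/w5.png

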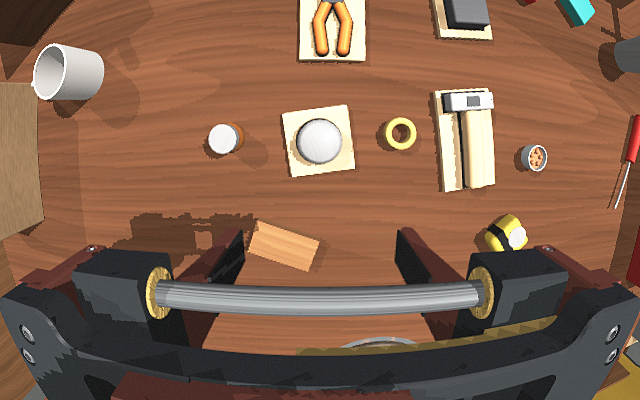

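View pics/s5.png

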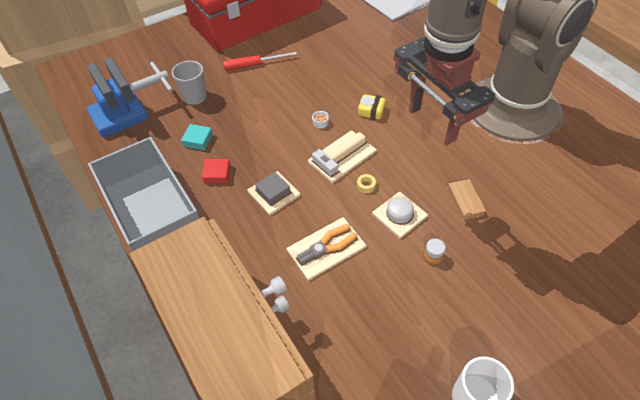

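Both pictures show all four tools on their own rests, with the head and jaws at the matching ends. They are at (155,340) hammer, (243,327) pliers, (210,400) dome and (188,272) block in the scene view. Measured offsets are within about 2 mm and the gripper is clear.

```bash
python3 -c "from plant import *; print(job_done())"
```

```text
the job is handed in; nothing more can be done
None
```

I handed the job in with the hammer, pliers, doming block and bench block lying on their own rests and the gripper clear. Offsets are about 2 mm by my measurements, against the 12 mm limit, and it took about 30 s of the 115 s allowed. The judge's verdict was not returned.

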